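# Square up a soap dish and offer it with a level quarter turn

## Task

Gently slide the blue soap dish into the wooden corner guide until two of its edges lie flush against both fences, yellow edge still on the robot's right. Then lift it straight up by its brass bow handle, and about 8 cm up turn it a quarter turn anticlockwise (seen from above) so that the yellow edge faces the guests, squarely toward the far fence. Keep the dish level with the loose soap ball resting in its middle all along, leave everything else where it stands, and finish still holding the dish level and still in the air over its place in the guide.

Things in the scene. Friction and masses are not known exactly. Their poses are not given: they have to be found in the camera images.
- tray: loose square blue ceramic dish, 120 x 120 mm, flat sides, rim 24 mm high, wall 8 mm, 0.3-0.5 kg, brass bow handle above. Origin: centre of underside, z up; its -y edge is glazed yellow, the others blue. Inside it slopes down 6 degrees to the middle (10 mm above the underside); the ball rolls off if the dish is tilted or jerked. Starts flat on the ledge, short of both fences, up to 17 degrees askew to the guide
- tray_handle (a point): middle of the straight top bar of the bow handle, 133 mm above the dish's underside, over its middle. The bar runs 70 mm along the dish's x, 14 mm wide (dish y), 14 mm tall; round 9 mm legs run from its ends down to the rim at dish x = +55 and -55 mm. Grip it from above, across the bar
- tray_dish (a point): where the centre of the ball lies when the ball rests in the middle of the dish, 26 mm above the dish's underside
- tray_yellow (a point): middle of the yellow edge: outer face, 12 mm up, at dish y = -60 mm
- ball_center (a point): centre of the loose terracotta-coloured soap ball, 32 mm across, 30 g, lying in the middle of the dish
- guide: fixed wooden corner guide: two fences 14 mm thick, 18 mm high. Origin: on the ledge, where the dish's origin lies when flush with both. x points away from the robot, y to its left. Inner face of the far fence at x = +60 mm (y -72 to +74), of the left fence at y = +60 mm (x -60 to +74). Flush, dish and guide axes match; after the quarter turn dish -y points along guide +x
- guide_far (a point): middle of the inner face of the far fence, at guide x = +60 mm, y = 0, 9 mm above the ledge
- bowls: bystander: stack of three blue-glazed bowls, 144 mm across, 102 mm high; origin centre of underside
- jar: bystander: closed cobalt glass jar, 84 mm across, 132 mm high with its knob; origin centre of underside
- mortar: bystander: dark wooden mortar 110 mm across, 85 mm high, with its pestle sticking out to 150 mm high; origin centre of underside
- shaker1: bystander: empty clear acrylic shaker with flip-top lid, 54 mm across, 96 mm high; origin centre of underside
- shaker2: bystander: a second shaker, the same as the first
- scoop: bystander: small steel measuring scoop, cup 42 mm across and 22 mm high, with a flat 80 mm handle along its -x; origin under the middle of the cup
Mind the look-alikes: they are no part of the job. What is meant by the guide is not purple, and is the larger of those in its own colour.

How it is judged:
On the way, in this order (a step that is already met when the one before it is completed fails the run):
1. the dish lies flat on the ledge, flush with both fences (3 mm, 2.3 degrees), yellow edge on the right, at rest (x of tray in the frame of guide between -0.003 and 0.003 m and y of tray in the frame of guide between -0.003 and 0.003 m and angle between the x axis of tray and the x axis of guide, either way round below 0.04 rad and x of guide_far in the frame of tray above 0.05 m and height (world z) of tray below 0.003 m and linear speed of tray below 0.01 m/s), for 0.2 s.
2. the dish is lifted straight up off the ledge by the gripper (3 cm or more), not yet turned (17 degrees) (height (world z) of tray above 0.03 m and angle between the x axis of tray and the x axis of guide, either way round below 0.3 rad and x of tray in the frame of guide between -0.035 and 0.035 m and y of tray in the frame of guide between -0.035 and 0.035 m and contact force between the fingers and tray above 2 N), for 0.1 s.
3. in the air it is turned a quarter turn anticlockwise, yellow edge toward the far fence (angle between the y axis of tray and the x axis of guide, either way round below 0.12 rad and y of guide_far in the frame of tray below -0.015 m and height (world z) of tray above 0.04 m and contact force between the fingers and tray above 2 N and contact force between tray and guide below 0.1 N), for 0.2 s.
At the end, for the whole second after the job is handed in: the gripper holds the dish still, 40-140 mm above the ledge, clear of the guide and within 35 mm sideways of its place in it, yellow edge toward the far fence (7 degrees), level (5 degrees), ball within 10 mm of the middle, bystanders within 20 mm of their start (all of step 3 and height (world z) of tray below 0.14 m and x of tray in the frame of guide between -0.035 and 0.035 m and y of tray in the frame of guide between -0.035 and 0.035 m and angle between tray's own z axis and vertical below 0.09 rad and distance between ball_center and tray_dish below 0.01 m and linear speed of tray below 0.02 m/s and angular speed of tray below 0.1 rad/s and distance of each of bowls, jar, mortar, shaker1, shaker2, scoop from where it was at the start of the episode below 0.02 m); the arm keeps its last pose, push and grip.
It fails at once if the ball leaves the middle of the dish by more than 20 mm (distance between ball_center and tray_dish above 0.02 m).
It fails at once if the dish is tilted by more than 10 degrees (angle between tray's own z axis and vertical above 0.175 rad).
It fails at once if the dish is rammed against the guide (over 40 N) (contact force between tray and guide above 40 N).
It fails at once if another thing on the ledge is disturbed (moved 20 mm) (distance of any of bowls, jar, mortar, shaker1, shaker2, scoop from where it was at the start of the episode above 0.02 m).
It also fails if it takes over 64 s, if anything falls off the work surface, if the arm or the gripper's body presses on something with over 40 N, if the wrist force passes 120 N, or if a joint passes its speed limit or range.

## Robot

A 6-joint arm with a two-finger parallel gripper is mounted at the origin on the work surface. World frame = base frame: x ahead of the robot, y to its left, z up, the work surface at z = 0. Lengths are in m, angles in rad, forces in N, time in s.
With the tool pointing down it reaches from about 0.35 to 0.95 m from the base axis. Payload 17.4 kg.
Tool frame: the origin (TCP) lies at the centre of the arm's flange, where the gripper is bolted on; the fingertips stand 186 mm ahead of it and the grasp point (between the pads) lies 167 mm ahead of it (r.grip_depth is the y of the grasp point in the tool frame, in m); y points along the fingers, z is the direction in which the jaws open and shut, and the axes are right-handed (so a half turn about y gives the same grasp; the last joint's range is limited). The gripper opens to 93 mm and grips with 3 to 60 N. Pads are 15 mm wide; open, the fingers measure 128 mm over their backs; the gripper's body (75 mm by 188 mm) begins 65 mm behind the grasp point.
Start: joints at [-1.225, 0.116, 1.442, -0, 1.584, -0.038], TCP at [0.253, -0.626, 0.405] pointing down, gripper open.
Joint ranges: [-2.83, 2.83], [-0.83, 2.19], [0.07, 2.5], [-1.14, 4.28], [0.01, 3], [-2.97, 2.97]. Speed limits (rad/s): [1.89, 1.89, 2.22, 3.14, 3.14, 3.14].

## Interface

Orientations are given as a unit quaternion [x, y, z, w].
In Python, from bench import r gives the robot as it stands.
- The arm moves only by the tool arm_command, never from a script. Its argument "deltas" is a list of rows, each a list of 3 entries, a list of its own where there are three numbers: the shift along the world's x, y, z in units of 25 mm (1.0 is 25 mm), then the turn about the world's z in units of 6 degrees (1.0 is 6 degrees), then the finger opening in mm, from 0 to 93. In form: [[[tx, ty, tz], turn, grip], ...]. A call has 1 to 10 rows; each row shifts and turns the pose as measured when the row begins; what a row does not reach is not made up. A row lasts 1/12 s, in which the tool goes at most 41.7 mm and 7.16 degrees, less where a joint would pass 70% of its speed; a pose out of reach is approached as far as the arm can. A call is refused whole if a number of a shift passes 1 or a number of a turn 1, either way. A call with a gripper value outside its range is refused whole. The fingers move at their own pace and stop on an object; the grip force is fixed at half the most. Time passes only in rows, so rows that do not move let the fingers close. It gives the time, the measured TCP pose, the force and the opening at its end, in the units of the state.
- r.read_state(): the state, without advancing time (a new reading comes with each control period).
- r.capture(name): name is "scene" or "top" or "wrist"; returns (picture, depth): 384x512x3 uint8, blue, green, red; 384x512 float32, m along the optical axis (not along the pixel's ray), 0 where there is no reading.
- r.calibration(name): a dict with "fx", "fy", "cx", "cy" (pixels), "eye" and "orientation" of the camera in the world; the wrist camera has in their place "mount" (4x4, takes a point from camera to tool coordinates, whose origin is the TCP and whose axes are the tool frame's). Camera axes: x right, y down, z forward; pixel columns grow to the right and rows downward; lengths in m; the calibration is good to about 2 mm. A picture is of the moment at which its call begins: read the wrist's pose just before it. calibration takes no time and is no camera call.
- r.job_done(): hands the job in, once; it reports no verdict.
The state is a dict: "time": time; "joint_pos": joint angles; "qd": joint speeds; "joint_efforts": joint torques, N m; "tcp_pos": TCP position; "tcp_rot": TCP orientation; "force": force on the tool from outside, world axes, zero at the start; "wrist_torque": the same for the moment, N m; "width": finger opening in m.
Only numpy, scipy, OpenCV 4.12 (cv2) and the standard library are available. Lean on these libraries where they do the work, as an engineer would, in place of code of your own. Each camera call takes 0.05 s, during which the arm holds its last target.

## Working session

There is one attempt and no reset: what is moved stays moved. The work goes in short steps, Python scripts to look and compute and a tool call to move; the robot and the scene stay as the last step left them, time stands still between calls to the robot, and variables do not carry over. Pictures are saved under pics/ and viewed, and the job is handed in when it is done.

Besides the shell and the picture viewer there is one more tool, called after "Call:" as a command line: name --argument value ..., lists and objects as JSON in quotes. arm_command: Moves the arm, as the interface text tells. Its arguments: {"type":"object","properties":{"deltas":{"type":"array"}},"required":["deltas"]}

```bash
mkdir -p pics; ls; python3 - <<'E'
from bench import r
import cv2,numpy as np
s=r.read_state();print(s)
for n in("scene","top","wrist"):
    p,d=r.capture(n);cv2.imwrite(f"pics/{n}0.png",p);np.save(f"pics/{n}0.npy",d);print(n,r.calibration(n))
E
```

```text
pics
{'time': 0.0, 'joint_pos': array([-1.22479827e+00,  1.16448912e-01,  1.44223920e+00,  8.21771093e-07,
        1.58399462e+00, -3.77740061e-02]), 'qd': array([-0.00024759, -0.0002536 ,  0.00028163,  0.00050151,  0.00124784,
       -0.00099382]), 'joint_efforts': array([ 2.78203181e-03, -7.21277618e+01, -6.22603583e+01,  7.81124923e-02,
        2.39296805e-02, -6.86131762e-05]), 'tcp_pos': array([ 0.25274412, -0.62590203,  0.40404625]), 'tcp_rot': array([-0.13491165,  0.69450952, -0.69374777,  0.1347939 ]), 'force': array([-0.05104539,  0.29099387,  0.05448145]), 'wrist_torque': array([ 0.00031905, -0.00969527,  0.01040215]), 'width': 0.09283925475596502}
scene {'fx': 492.09377432498724, 'fy': 492.09377432498724, 'cx': 256.99745498081785, 'cy': 189.97560546867746, 'eye': array([1.46496998, 0.29724613, 0.8567792 ]), 'orientation': array([ 0.54705171,  0.70850304, -0.35898094, -0.26436823])}
top {'fx': 402.8840767918629, 'fy': 402.8840767918629, 'cx': 255.6719754285729, 'cy': 190.7460754588665, 'eye': array([0.2192256 , 0.03973692, 1.39819555]), 'orientation': array([-0.69525449,  0.7109004 , -0.07635742,  0.07356203])}
wrist {'fx': 303.02008628208813, 'fy': 303.02008628208813, 'cx': 252.07897230401224, 'cy': 191.5396148611975, 'mount': array([[ 1.09434718e-03,  9.64545868e-01,  2.63913000e-01,
        -7.25576481e-02],
       [-9.27730489e-04, -2.63912066e-01,  9.64546298e-01,
         2.06402724e-02],
       [ 9.99998971e-01, -1.30038866e-03,  6.06027186e-04,
         2.93698786e-04],
       [ 0.00000000e+00,  0.00000000e+00,  0.00000000e+00,
         1.00000000e+00]])}
```

View pics/scene0.png

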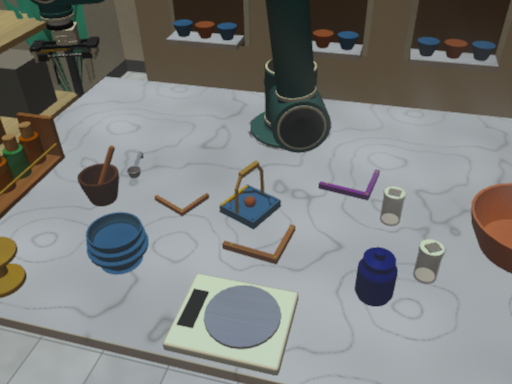

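View pics/top0.png

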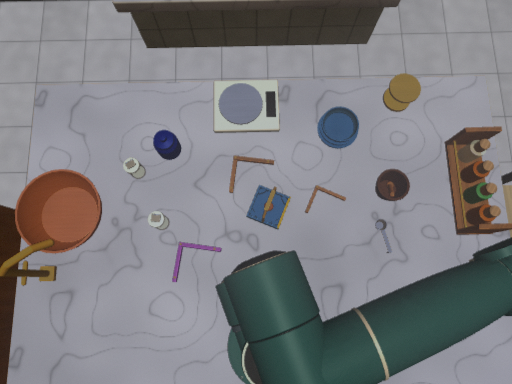

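View pics/wrist0.png

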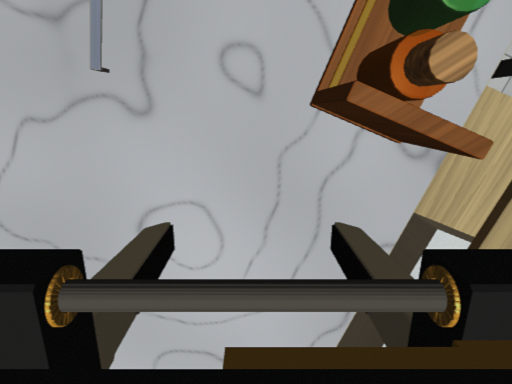

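```bash
cat > h.py <<'E'
import numpy as np,cv2
from scipy.spatial.transform import Rotation as R
from bench import r
def cam(n,s=None):
    c=r.calibration(n)
    if 'mount' in c:
        s=s or r.read_state();T=np.eye(4);T[:3,:3]=R.from_quat(s['tcp_rot']).as_matrix();T[:3,3]=s['tcp_pos'];T=T@c['mount']
        return c,T[:3,:3],T[:3,3]
    return c,R.from_quat(c['orientation']).as_matrix(),np.array(c['eye'])
def ray(C,uv):
    c,Rm,e=C;uv=np.atleast_2d(uv).astype(float)
    d=np.c_[(uv[:,0]-c['cx'])/c['fx'],(uv[:,1]-c['cy'])/c['fy'],np.ones(len(uv))]
    return e,d@Rm.T
def plane(C,uv,z):
    e,d=ray(C,uv);return e+d*((z-e[2])/d[:,2])[:,None]
def proj(C,p):
    c,Rm,e=C;q=(np.atleast_2d(p)-e)@Rm;return np.c_[q[:,0]/q[:,2]*c['fx']+c['cx'],q[:,1]/q[:,2]*c['fy']+c['cy']]
def pts(C,D):
    c,Rm,e=C;v,u=np.mgrid[:384,:512];d=np.c_[(u.ravel()-c['cx'])/c['fx'],(v.ravel()-c['cy'])/c['fy'],np.ones(u.size)]
    return (e+(d*D.ravel()[:,None])@Rm.T).reshape(384,512,3)
E
python3 - <<'E'
from h import *
p=cv2.imread("pics/top0.png");D=np.load("pics/top0.npy");C=cam("top")
P=pts(C,D)
for n,(u,v) in dict(tray=(256,212),bar=(270,200),corner=(235,158),endf=(272,161),endl=(234,190),small=(316,188),purple=(181,244),bowls=(338,127),jar=(167,145),mortar=(392,185),sh1=(133,168),sh2=(157,219),scoop=(381,224),tab=(290,230)).items(): print(n,P[v,u].round(3))
cr=p[140:240,215:355];cv2.imwrite("pics/c1.png",cv2.resize(cr,None,fx=5.5,fy=5.5,interpolation=cv2.INTER_CUBIC))
q=cv2.imread("pics/scene0.png");cv2.imwrite("pics/c2.png",cv2.resize(q[140:280,140:320],None,fx=4.2,fy=4.2,interpolation=cv2.INTER_CUBIC))
E
```

```text
tray [0.442 0.031 0.016]
bar [ 0.46  -0.013  0.139]
corner [0.638 0.102 0.017]
endf [ 0.626 -0.03   0.011]
endl [ 0.526  0.108 -0.004]
small [ 0.522 -0.181  0.018]
purple [0.337 0.29  0.016]
bowls [ 0.723 -0.259  0.08 ]
jar [0.661 0.325 0.109]
mortar [ 0.522 -0.441  0.04 ]
sh1 [0.587 0.44  0.094]
sh2 [0.413 0.355 0.095]
scoop [ 0.392 -0.403  0.001]
tab [ 0.379 -0.086 -0.001]
```

View pics/c1.png

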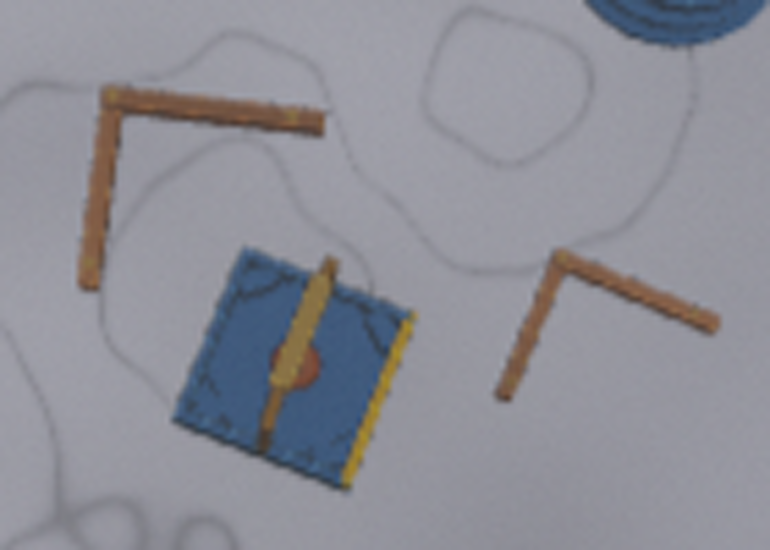

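View pics/c2.png

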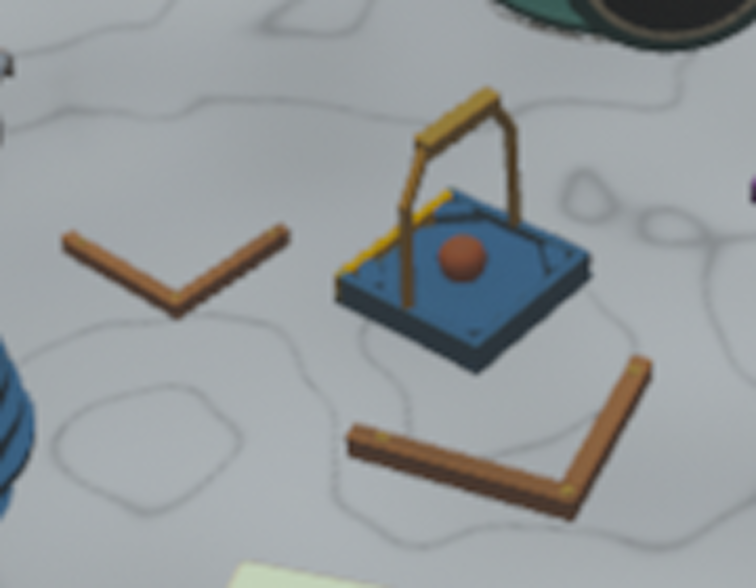

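Brown guides: the large one with its corner at top px (235,158) and the small one at (316,188). There is also a purple one at (181,244). The larger brown one at (235,158) fits the description, and the crop confirms it. The dish is at (268,207), with its yellow edge on the right. Next I measure both poses.

```bash
cat > m.py <<'E'
from h import *
def linefit(xy):
    vx,vy,x0,y0=cv2.fitLine(xy.astype(np.float32),cv2.DIST_HUBER,0,.01,.01).ravel();return np.array([x0,y0]),np.array([vx,vy])
def guide(img,C,near,rad=.2,lo=(3,70,50),hi=(18,255,220)):
    hsv=cv2.cvtColor(img,cv2.COLOR_BGR2HSV);m=cv2.inRange(hsv,lo,hi)
    n,l,st,ce=cv2.connectedComponentsWithStats(m)
    return m,l,st,ce
E
python3 - <<'E'
from m import *
s=r.read_state();M=R.from_quat(s['tcp_rot']).as_matrix();print("tool axes\n",M.round(3))
for n in("top","scene"):
    img=cv2.imread(f"pics/{n}0.png");C=cam(n)
    m,l,st,ce=guide(img,C,None)
    for i in range(1,len(st)):
        if st[i,4]>60:print(n,i,st[i],ce[i].round(1),plane(C,ce[i],.018)[0].round(3))
E
```

```text
tool axes
 [[-0.927 -0.     0.374]
 [-0.374  0.001 -0.927]
 [-0.    -1.    -0.001]]
top 62 [ 447  127   65  107 3208] [473.1 184.4] [ 0.523 -0.735  0.018]
top 65 [229 156  45  37 277] [244.2 166.8] [0.605 0.07  0.018]
top 67 [   0  169  102  215 8197] [ 43.  233.3] [0.384 0.762 0.018]
top 70 [379 181  17  18 169] [387.7 188.3] [ 0.515 -0.433  0.018]
top 72 [481 183  16  12 144] [488.5 188.7] [ 0.506 -0.787  0.018]
top 74 [306 186  40  27 161] [321.9 195.6] [ 0.494 -0.2    0.018]
scene 1 [ 135    0  137   92 6052] [202.8  52.4] [-0.54  -0.516  0.018]
scene 4 [ 314    0  150  103 4831] [382.5  57.2] [-0.659  0.271  0.018]
scene 16 [411  16  20  32 184] [416.9  34. ] [-0.985  0.412  0.018]
scene 18 [194  20  21  18 266] [204.5  27.5] [-0.856 -0.623  0.018]
scene 22 [499  22  13  68 461] [506.8  60.2] [-0.739  0.783  0.018]
scene 28 [437  27  63  31 861] [460.3  41.7] [-0.923  0.606  0.018]
scene 31 [ 8 29 30 19 93] [21.6 38. ] [-0.522 -1.455  0.018]
scene 34 [312  29  22  19 290] [322.8  36.4] [-0.856 -0.022  0.018]
scene 93 [   0   96   79  122 2767] [ 33.8 153.6] [ 0.381 -0.749  0.018]
scene 100 [  0 120  18  31 268] [  7.4 139.4] [ 0.325 -0.89   0.018]
scene 101 [ 78 146  40  41 605] [101.7 172.1] [ 0.422 -0.485  0.018]
scene 102 [  0 157  14  34 275] [  4.1 173.7] [ 0.5   -0.769  0.018]
scene 103 [235 163  28  50 179] [246.9 183.1] [ 0.372 -0.045  0.018]
scene 108 [ 472  183   40   90 2776] [494.4 223.1] [0.387 0.62  0.018]
scene 111 [155 194  53  21 281] [181.3 204. ] [ 0.507 -0.193  0.018]
scene 112 [245 196  10  11  84] [249.5 201. ] [ 0.45  -0.015  0.018]
scene 113 [223 225  72  39 623] [261.4 248.3] [0.623 0.064 0.018]
```

```bash
cat >> m.py <<'E'
def arms(img,C,box,z=.014):
    m,l,st,ce=guide(img,C,None);x0,y0,x1,y1=box
    mm=np.zeros_like(m);mm[y0:y1,x0:x1]=m[y0:y1,x0:x1]
    n,l,st,ce=cv2.connectedComponentsWithStats(mm);i=1+np.argmax(st[1:,4]);mm=(l==i)
    v,u=np.nonzero(mm);P=plane(C,np.c_[u,v],z)[:,:2]
    # corner = farthest along (+x,+y)
    c=P[np.argsort(P@[1,1])[-3:]].mean(0)
    rel=P-c;far=P[(abs(rel[:,1])>.03)&(abs(rel[:,0])<.035)];left=P[(abs(rel[:,0])>.03)&(abs(rel[:,1])<.035)]
    return mm,P,linefit(far),linefit(left)
def inter(a,b):
    t=np.linalg.solve(np.c_[a[1],-b[1]],b[0]-a[0]);return a[0]+t[0]*a[1]
E
python3 - <<'E'
from m import *
for n,box in (("top",(220,150,285,200)),("scene",(215,215,300,270))):
    img=cv2.imread(f"pics/{n}0.png");C=cam(n)
    mm,P,f,l=arms(img,C,box)
    af=np.degrees(np.arctan2(f[1][1],f[1][0]))-90;al=np.degrees(np.arctan2(l[1][1],l[1][0]))
    af=(af+90)%180-90;al=(al+90)%180-90
    a=np.radians((af+al)/2);c=inter(f,l);ex=np.array([np.cos(a),np.sin(a)]);ey=np.array([-ex[1],ex[0]])
    print(n,"angles",af,al,"corner",c,"origin",c-.067*ex-.067*ey)
    p=P;q=(p-c)@np.c_[ex,ey];print("extent",q.min(0),q.max(0))
img=cv2.imread("pics/top0.png");C=cam("top");D=np.load("pics/top0.npy")
W=pts(C,D);hsv=cv2.cvtColor(img,cv2.COLOR_BGR2HSV)
near=(abs(W[...,0]-.45)<.12)&(abs(W[...,1])<.12)
bar=near&(W[...,2]>.115)
v,u=np.nonzero(bar);b=plane(C,np.c_[u,v],.14)[:,:2];L=linefit(b)
print("bar n",len(b),"mean",b.mean(0),"ang",np.degrees(np.arctan2(*L[1][::-1])),"len",np.ptp(b@L[1]))
yel=near&(W[...,2]<.04)&(cv2.inRange(hsv,(20,100,80),(35,255,255))>0)
blue=near&(cv2.inRange(hsv,(95,80,40),(125,255,255))>0)
for nm,m in(("yel",yel),("dish",yel|blue)):
    v,u=np.nonzero(m);b=plane(C,np.c_[u,v],.024)[:,:2].astype(np.float32);print(nm,len(b),cv2.minAreaRect(b))
L=None
E
```

```text
top angles -8.144379 -7.8695984 corner [0.64076364 0.10199036] origin [0.5650841  0.04497623]
extent [-0.1266231  -0.13713643] [0.00700993 0.00640517]
scene angles -6.77166 -7.9976425 corner [0.6451613 0.1024856] origin [0.5701055  0.04465283]
extent [-0.1316803  -0.13960057] [0.01308591 0.00909016]
bar n 109 mean [ 0.45861504 -0.01006414] ang -23.383917 len 0.08829558605621457
yel 60 ((0.4395422339439392, -0.0635404884815216), (0.0063661071471869946, 0.11319272965192795), 66.44889068603516)
dish 941 ((0.4593964219093323, -0.011060245335102081), (0.11822071671485901, 0.11855686455965042), 66.77899932861328)
```

Guide yaw is about -8°, with its origin near (0.565, 0.045). Dish yaw is about -23.4°, centred at (0.459, -0.011). The two views and the known sizes agree. I move above the dish for a wrist look.

Call:
arm_command --deltas '[[[0.4,1,0.1],-0.3,93],[[0.4,1,0.1],-0.3,93],[[0.4,1,0.1],-0.3,93],[[0.4,1,0.1],-0.3,93],[[0.4,1,0.1],-0.3,93],[[0.4,1,0.1],-0.3,93],[[0.4,1,0.1],-0.3,93],[[0.4,1,0.1],-0.3,93],[[0.4,1,0.1],-0.3,93],[[0.4,1,0.1],-0.3,93]]'

```text
time: 0.98
tcp_pos: [0.3529, -0.3684, 0.4245]
tcp_rot: [-0.018, 0.71, -0.704, 0.017]
force: [0.9, 0.5, -0.0]
width: 0.0931
```

Call:
arm_command --deltas '[[[0.4,1,0],-0.3,93],[[0.4,1,0],-0.3,93],[[0.4,1,0],-0.3,93],[[0.4,1,0],-0.3,93],[[0.4,1,0],-0.3,93],[[0.4,1,0],-0.3,93],[[0.4,1,0],-0.3,93],[[0.4,1,0],-0.3,93],[[0.4,1,0],-0.3,93],[[0.4,0.8,0],-0.3,93]]'

```text
time: 1.82
tcp_pos: [0.4544, -0.1094, 0.4245]
tcp_rot: [0.099, 0.703, -0.697, -0.099]
force: [-0.5, -0.3, -0.0]
width: 0.0932
```

Call:
arm_command --deltas '[[[0.4,0.9,0],-0.3,93],[[0.4,0.9,0],-0.3,93],[[0.4,0.9,0],-0.3,93],[[0.4,0.9,0],-0.3,93],[[0.3,0.9,0],-0.1,93],[[0,0,0],0,93],[[0,0,0],0,93],[[0,0,0],0,93]]'

```text
time: 2.48
tcp_pos: [0.5039, 0.0133, 0.4232]
tcp_rot: [0.148, 0.694, -0.689, -0.148]
force: [0.3, 0.2, -0.3]
width: 0.0932
```

```bash
python3 - <<'E'
from h import *
s=r.read_state();M=R.from_quat(s['tcp_rot']).as_matrix();print(s['time'],s['tcp_pos'],s['joint_pos'],s['force'],"zang",np.degrees(np.arctan2(M[1,2],M[0,2])),M[2])
import pickle;pickle.dump(s,open("pics/s1.pkl","wb"))
for n in("wrist","top","scene"):
    p,d=r.capture(n);cv2.imwrite(f"pics/{n}1.png",p);np.save(f"pics/{n}1.npy",d)
E
```

```text
2.4833 [0.50387044 0.01333631 0.42315541] [-0.02591922 -0.26619699  1.77321496  0.00767343  1.63406234  1.9669009 ] [ 0.33114696  0.18556055 -0.312334  ] zang -114.15278916044004 [ 0.00248019 -0.99997055 -0.00726321]
```

View pics/wrist1.png

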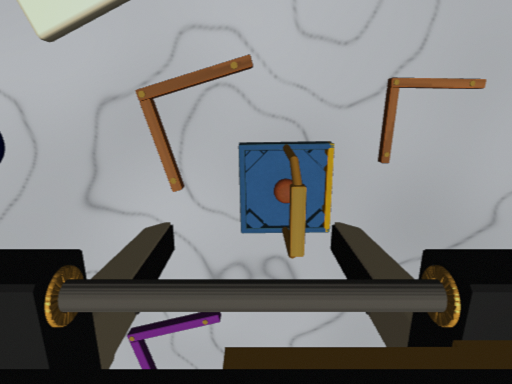

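The wrist view shows the dish at (286,188) with its yellow edge on the right, and the target guide with its corner at (140,92). Now I refine both.

```bash
cat > g.py <<'E'
from m import *
def outer(C,P2,mm):
    pass
def edgepts(P,d,n,side):
    # P in 2D; along d bins, take max along n
    t=P@d;s=P@n;bins=np.round(t/.002).astype(int);o=[]
    for b in np.unique(bins):
        k=bins==b;j=np.argmax(s[k]*side);o.append(P[k][j])
    return np.array(o)
def guidepose(img,C,box):
    m,_,_,_=guide(img,C,None);x0,y0,x1,y1=box
    mm=np.zeros_like(m);mm[y0:y1,x0:x1]=m[y0:y1,x0:x1]
    mm=cv2.morphologyEx(mm,cv2.MORPH_CLOSE,np.ones((3,3)))
    cs,_=cv2.findContours(mm,cv2.RETR_EXTERNAL,cv2.CHAIN_APPROX_NONE);c=max(cs,key=cv2.contourArea)[:,0]
    P=plane(C,c,.018)[:,:2];a=np.radians(-8.)
    for _ in range(4):
        ex=np.array([np.cos(a),np.sin(a)]);ey=np.array([-ex[1],ex[0]])
        q=P@np.c_[ex,ey];mx=q.max(0)
        f=P[(q[:,0]>mx[0]-.004)&(q[:,1]<mx[1]-.015)]
        l=P[(q[:,1]>mx[1]-.004)&(q[:,0]<mx[0]-.015)]
        F=linefit(f);L=linefit(l)
        af=(np.degrees(np.arctan2(F[1][1],F[1][0])))%180-90;al=(np.degrees(np.arctan2(L[1][1],L[1][0]))+90)%180-90
        a=np.radians((af+al)/2)
    k=inter(F,L);ex=np.array([np.cos(a),np.sin(a)]);ey=np.array([-ex[1],ex[0]])
    q=(P-k)@np.c_[ex,ey]
    # contour pixel centres lie inside by half a pixel
    px=np.linalg.norm(plane(C,c[:1]+[[1,0]],.018)-plane(C,c[:1],.018))
    k=k+.5*px*(ex+ey)
    return dict(af=af,al=al,a=np.degrees(a),corner=k,origin=k-.074*(ex+ey),ext=q.min(0),n=(len(f),len(l)))
E
python3 - <<'E'
from g import *
import pickle
s=pickle.load(open("pics/s1.pkl","rb"))
C=cam("wrist",s);img=cv2.imread("pics/wrist1.png");D=np.load("pics/wrist1.npy")
print(guidepose(img,C,(120,45,265,200)))
print(guidepose(cv2.imread("pics/top0.png"),cam("top"),(220,150,285,200)))
W=pts(C,D);hsv=cv2.cvtColor(img,cv2.COLOR_BGR2HSV)
near=(abs(W[...,0]-.45)<.12)&(abs(W[...,1])<.12)
print("ledge z",np.median(W[...,2][130:145,200:230]))
bar=near&(W[...,2]>.13)&(W[...,2]<.15)
v,u=np.nonzero(bar);b=plane(C,np.c_[u,v],.14)[:,:2];print("bar",len(b),cv2.minAreaRect(b.astype(np.float32)),np.median(W[bar][:,2]),W[bar][:,:2].mean(0))
yel=near&(W[...,2]<.04)&(cv2.inRange(hsv,(20,100,80),(35,255,255))>0)
blue=near&(cv2.inRange(hsv,(95,80,40),(125,255,255))>0)
rim=(yel|blue)&(W[...,2]>.019)
v,u=np.nonzero(rim);b=plane(C,np.c_[u,v],.024)[:,:2].astype(np.float32);print("rim",len(b),cv2.minAreaRect(b))
red=near&(cv2.inRange(hsv,(0,100,60),(12,255,255))>0);v,u=np.nonzero(red);print("ball px",u.mean(),v.mean(),plane(C,[[u.mean(),v.mean()]],.026))
E
```

```text
{'af': np.float32(-8.26722), 'al': np.float32(-8.121002), 'a': np.float32(-8.19411), 'corner': array([0.64901324, 0.10599184]), 'origin': array([0.56522171, 0.04329433]), 'ext': array([-0.13224683, -0.14374352]), 'n': (105, 91)}
{'af': np.float32(-7.873871), 'al': np.float32(-8.175446), 'a': np.float32(-8.024657), 'corner': array([0.64710245, 0.10733403]), 'origin': array([0.5634967 , 0.04438898]), 'ext': array([-0.13118322, -0.14148063]), 'n': (36, 32)}
ledge z -0.000562192024970154
bar 1173 ((0.46370553970336914, -0.012841325253248215), (0.01482730358839035, 0.0743919387459755), 66.5331039428711) 0.1391458725518423 [ 0.46332555 -0.01291664]
rim 2481 ((0.4773276746273041, 0.025747574865818024), (0.2008378803730011, 0.11876152455806732), 66.67708587646484)
ball px 278.12538226299694 189.4862385321101 [[ 0.46545713 -0.0037915   0.026     ]]
```

Call:
arm_command --deltas '[[[-0.6,-0.4,0],0.1,93],[[-0.6,-0.4,0],0,93],[[-0.4,-0.25,-0.3],0,93],[[0,0,-0.6],0,93],[[0,0,-0.8],0,93],[[0,0,-0.7],0,93],[[0,0,-0.3],0,93],[[0,0,0],0,93]]'

```text
time: 3.3
tcp_pos: [0.4612, -0.0188, 0.3522]
tcp_rot: [0.148, 0.694, -0.689, -0.146]
force: [-0.2, -0.6, 0.4]
width: 0.0932
```

```bash
python3 - <<'E'
from h import *
s=r.read_state();M=R.from_quat(s['tcp_rot']).as_matrix();g=s['tcp_pos']+.167*M[:,1];print(s['time'],s['tcp_pos'],"grasp",g,"zang",np.degrees(np.arctan2(M[1,2],M[0,2])))
C=cam("wrist",s);p,D=r.capture("wrist");cv2.imwrite("pics/wrist2.png",p)
W=pts(C,D);bar=(abs(W[...,0]-.46)<.08)&(abs(W[...,1])<.08)&(W[...,2]>.13)&(W[...,2]<.15)
v,u=np.nonzero(bar);b=plane(C,np.c_[u,v],.14)[:,:2];print(len(b),cv2.minAreaRect(b.astype(np.float32)))
E
```

```text
3.3 [ 0.46118683 -0.01876504  0.35217787] grasp [ 0.46191246 -0.01761065  0.18518344] zang -114.02563450919205
2035 ((0.46315744519233704, -0.013497825711965561), (0.013796736486256123, 0.07381647825241089), 66.74874877929688)
```

View pics/wrist2.png

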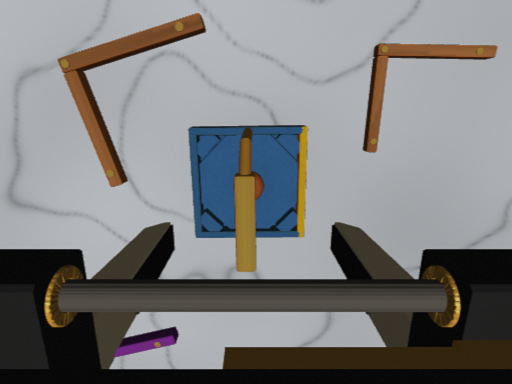

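Call:
arm_command --deltas '[[[0.05,0.16,-0.5],0.12,93],[[0,0,-0.6],0,93],[[0,0,-0.5],0,93],[[0,0,-0.4],0,93],[[0,0,0],0,93],[[0,0,0],0,93]]'

```text
time: 3.85
tcp_pos: [0.4637, -0.0138, 0.3012]
tcp_rot: [0.144, 0.696, -0.69, -0.14]
force: [0.1, -0.6, 1.1]
width: 0.0931
```

```bash
cat > st.py <<'E'
from h import *
s=r.read_state();M=R.from_quat(s['tcp_rot']).as_matrix();g=s['tcp_pos']+.167*M[:,1];print(s['time'],"grasp",g.round(4),"zang",np.degrees(np.arctan2(M[1,2],M[0,2])),"tilt",M[:,1].round(4),"F",s['force'].round(2),"T",s['wrist_torque'].round(2),"w",s['width'])
E
python3 st.py
```

```text
3.85 grasp [ 0.4651 -0.0126  0.1342] zang -113.13669679189424 tilt [ 0.0079  0.0069 -0.9999] F [ 0.05 -0.6   1.11] T [0.07 0.01 0.05] w 0.0931497447303149
```

Call:
arm_command --deltas '[[[-0.05,-0.04,0],0,70],[[0,0,0],0,50],[[0,0,0],0,35],[[0,0,0],0,25],[[0,0,0],0,20],[[0,0,0],0,17],[[0,0,0],0,15],[[0,0,0],0,13],[[0,0,0],0,8],[[0,0,0],0,8]]'

```text
time: 4.68
tcp_pos: [0.4629, -0.0149, 0.304]
tcp_rot: [0.145, 0.696, -0.69, -0.138]
force: [-0.2, 0.2, 0.6]
width: 0.031
```

```bash
python3 st.py; python3 - <<'E'
from h import *
p,D=r.capture("wrist");cv2.imwrite("pics/wrist3.png",p)
p,D=r.capture("scene");cv2.imwrite("pics/scene3.png",cv2.resize(p[120:290,140:350],None,fx=3.5,fy=3.5))
E
```

```text
4.6833 grasp [ 0.4648 -0.0138  0.137 ] zang -113.12858900150195 tilt [ 0.0116  0.0066 -0.9999] F [-0.25  0.24  0.56] T [ 0.08  0.07 -0.  ] w 0.03104165812858231
```

View pics/wrist3.png

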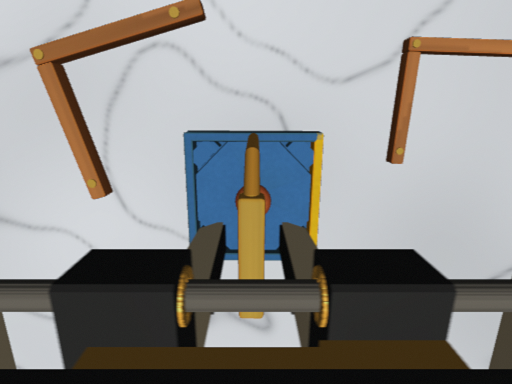

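View pics/scene3.png

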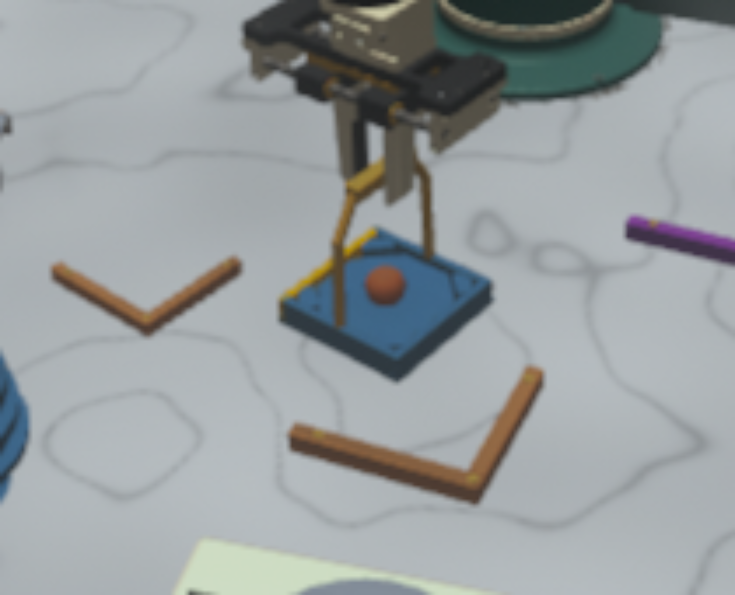

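Call:
arm_command --deltas '[[[0,0,-0.1],0,14],[[0,0,-0.05],0,8],[[0,0,0],0,8],[[0,0,0],0,8],[[0,0,0],0,8]]'

```text
time: 5.2
tcp_pos: [0.4631, -0.0146, 0.3005]
tcp_rot: [0.146, 0.696, -0.689, -0.138]
force: [-0.4, 1.3, 2.1]
width: 0.0139
```

```bash
python3 st.py
```

```text
5.2 grasp [ 0.4652 -0.0133  0.1335] zang -113.11694487241652 tilt [ 0.0127  0.0076 -0.9999] F [-0.36  1.33  2.11] T [ 0.07  0.15 -0.09] w 0.013870981423889883
```

Call:
arm_command --deltas '[[[0.06,0.03,0],0.06,8],[[0.12,0.06,0],0.12,8],[[0.16,0.09,0],0.15,8],[[0.16,0.09,0],0.15,8],[[0.16,0.09,0],0.15,8],[[0.16,0.09,0],0.15,8],[[0.16,0.09,0],0.15,8],[[0.16,0.09,0],0.15,8]]'

```text
time: 5.87
tcp_pos: [0.4936, 0.0016, 0.3005]
tcp_rot: [0.102, 0.703, -0.698, -0.096]
force: [-7.1, -4.1, 9.6]
width: 0.0137
```

```bash
python3 st.py
```

```text
5.8667 grasp [0.4952 0.0026 0.1335] zang -106.07961929252865 tilt [ 0.0097  0.0057 -0.9999] F [-7.12 -4.12  9.62] T [-0.83  1.31  0.03] w 0.013736725164990875
```

Call:
arm_command --deltas '[[[0.16,0.09,0.03],0.15,8],[[0.16,0.09,0.01],0.15,8],[[0.16,0.09,0],0.15,8],[[0.16,0.09,0],0.15,8]]'

```text
time: 6.2
tcp_pos: [0.5115, 0.0119, 0.3005]
tcp_rot: [0.077, 0.706, -0.701, -0.072]
force: [-0.2, -1.5, 0.0]
width: 0.0132
```

```bash
python3 st.py
```

```text
6.2 grasp [0.5128 0.0131 0.1335] zang -102.05348215533174 tilt [ 0.0079  0.0067 -0.9999] F [-0.22 -1.54  0.02] T [-0.39  0.14 -0.05] w 0.013232358557724349
```

Call:
arm_command --deltas '[[[0.16,0.09,0],0.15,8],[[0.16,0.09,0],0.15,8],[[0.16,0.09,0],0.15,8],[[0.16,0.09,0],0.15,8],[[0.16,0.09,0],0.1,8],[[0.16,0.09,0],0,8],[[0.16,0.09,0],0,8],[[0.12,0.06,0],0,8],[[0.06,0.03,0],0,8],[[0,0,0],0,8]]'

```text
time: 7.03
tcp_pos: [0.5484, 0.0326, 0.3006]
tcp_rot: [0.047, 0.709, -0.703, -0.043]
force: [-1.5, 2.1, 0.6]
width: 0.0137
```

```bash
python3 st.py; cat > look.py <<'E'
import sys
from g import *
k=sys.argv[1]
s=r.read_state();C=cam("wrist",s)
p,D=r.capture("wrist");cv2.imwrite(f"pics/wrist{k}.png",p);np.save(f"pics/wrist{k}.npy",D)
q,d=r.capture("scene");cv2.imwrite(f"pics/scene{k}.png",cv2.resize(q[130:280,180:330],None,fx=4,fy=4,interpolation=cv2.INTER_CUBIC));cv2.imwrite(f"pics/full{k}.png",q)
E
python3 look.py 4
```

```text
7.0333 grasp [0.5496 0.0339 0.1336] zang -97.27869915941551 tilt [ 0.0071  0.0079 -0.9999] F [-1.51  2.13  0.65] T [ 0.21  0.23 -0.01] w 0.013668676802261713
```

View pics/wrist4.png

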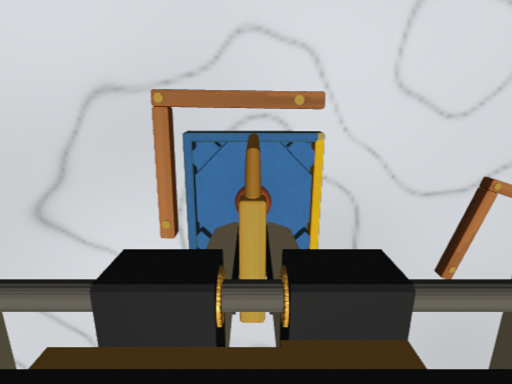

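View pics/scene4.png

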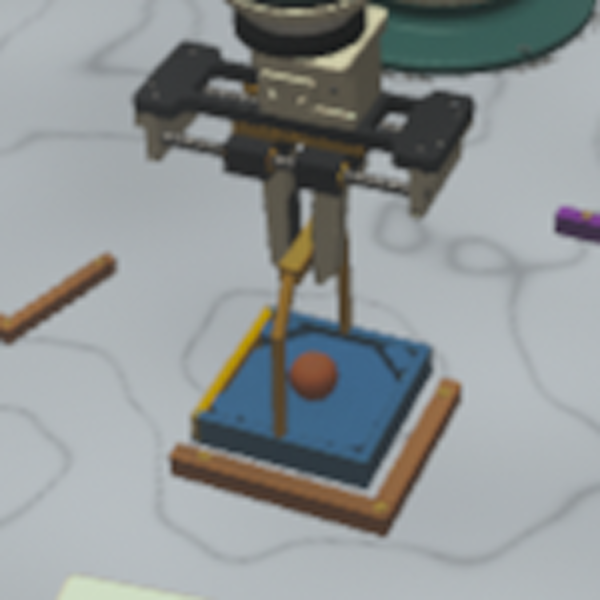

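The dish is short of both fences (wrist: far rim edge at row 132, far fence at row 107; left gap at columns 176–185). I measure the gaps and the angle from the edge lines.

```bash
cat > gap.py <<'E'
import sys
from g import *
k=sys.argv[1]
s=r.read_state();C=cam("wrist",s);img=cv2.imread(f"pics/wrist{k}.png")
hsv=cv2.cvtColor(img,cv2.COLOR_BGR2HSV)
blue=cv2.inRange(hsv,(95,80,30),(125,255,255));blue[248:]=0
n,l,st,_=cv2.connectedComponentsWithStats(blue);i=1+np.argmax(st[1:,4]);blue=(l==i);x,y,w,h,_=st[i]
wood,_,_,_=guide(img,C,None);n,l,st,_=cv2.connectedComponentsWithStats((wood).astype(np.uint8))
lab=[i for i in range(1,n) if st[i,4]>500 and st[i,0]<x+w and st[i,0]+st[i,2]>x-80 and st[i,1]<y]
i=max(lab,key=lambda i:st[i,4]);wd=(l==i);print("wood",st[i],"dish",(x,y,w,h))
cols=range(x+10,x+w-30);rows=range(y+10,min(y+h-15,225))
dt=np.array([[u,np.nonzero(blue[:,u])[0].min()-.5] for u in cols])
ot=np.array([[u,np.nonzero(wd[:y+3,u])[0].min()-.5] for u in cols])
dl=np.array([[np.nonzero(blue[v])[0].min()-.5,v] for v in rows])
ol=np.array([[np.nonzero(wd[v,:x+3])[0].min()-.5,v] for v in rows if wd[v,:x+3].any()])
res={}
for nm,a,z,off in(("dish far",dt,.024,0),("fence far(outer)",ot,.018,.014),("dish left",dl,.024,0),("fence left(outer)",ol,.018,.014)):
    P=plane(C,a,z)[:,:2];p,d=linefit(P);ang=np.degrees(np.arctan2(d[1],d[0]))
    ang=(ang%180-90) if 'far' in nm else (ang+90)%180-90
    nn=np.array([-d[1],d[0]]);ref=np.array([1,-.14]) if 'far' in nm else np.array([.14,1]);nn*=np.sign(nn@ref)
    res[nm]=(p-off*nn,nn);print(nm,"yaw",round(float(ang),2),"rms",np.std((P-p)@nn).round(4))
c=s['tcp_pos'][:2]
print("gap far",(res["fence far(outer)"][0]-res["dish far"][0])@res["fence far(outer)"][1],"gap left",(res["fence left(outer)"][0]-res["dish left"][0])@res["fence left(outer)"][1])
E
python3 gap.py 4
```

```text
wood [ 151   89  174  149 5240] dish (np.int32(183), np.int32(131), np.int32(135), np.int32(117))
dish far yaw -7.31 rms 0.0
fence far(outer) yaw -8.2 rms 0.0002
dish left yaw -7.45 rms 0.0003
fence left(outer) yaw -8.12 rms 0.0003
gap far 0.019002652 gap left 0.013060641
```

Call:
arm_command --deltas '[[[0.08,-0.01,0],-0.07,8],[[0.1,-0.015,0],-0.06,8],[[0.1,-0.015,0],0,8],[[0.1,-0.015,0],0,8],[[0.08,-0.01,0],0,8],[[0.04,-0.006,0],0,8]]'

```text
time: 7.63
tcp_pos: [0.5612, 0.0305, 0.3016]
tcp_rot: [0.053, 0.709, -0.702, -0.048]
force: [-0.9, 0.1, -4.9]
width: 0.0136
```

```bash
python3 st.py; python3 look.py 5; python3 gap.py 5
```

```text
7.6333 grasp [0.5625 0.0319 0.1346] zang -98.17836767504802 tilt [ 0.0073  0.0086 -0.9999] F [-0.94  0.09 -4.85] T [0.1  0.24 0.01] w 0.013580717967204147
wood [ 151  107  172  143 5020] dish (np.int32(183), np.int32(134), np.int32(70), np.int32(114))
dish far yaw -8.55 rms 0.0003
fence far(outer) yaw -8.25 rms 0.0
dish left yaw -8.48 rms 0.0002
fence left(outer) yaw -8.13 rms 0.0003
gap far 0.007904353 gap left 0.012948506
```

Call:
arm_command --deltas '[[[0.08,-0.01,-0.03],0.05,8],[[0.08,-0.01,-0.01],0,8],[[0.05,-0.007,0],0,8],[[0.03,-0.004,0],0,8]]'

```text
time: 8.07
tcp_pos: [0.5673, 0.0297, 0.3015]
tcp_rot: [0.051, 0.709, -0.702, -0.046]
force: [-0.1, -0.8, -4.8]
width: 0.0138
```

```bash
python3 st.py; python3 look.py 6; python3 gap.py 6
```

```text
8.0667 grasp [0.5685 0.0313 0.1345] zang -97.84298206303748 tilt [ 0.0071  0.0092 -0.9999] F [-0.07 -0.85 -4.75] T [-0.02 -0.08  0.01] w 0.013792681526762569
wood [ 152  114  171  136 4811] dish (np.int32(183), np.int32(134), np.int32(135), np.int32(114))
dish far yaw -7.87 rms 0.0
fence far(outer) yaw -7.9 rms 0.0002
dish left yaw -8.19 rms 0.0002
fence left(outer) yaw -8.18 rms 0.0003
gap far 0.0021405143 gap left 0.0126111545
```

View pics/wrist6.png

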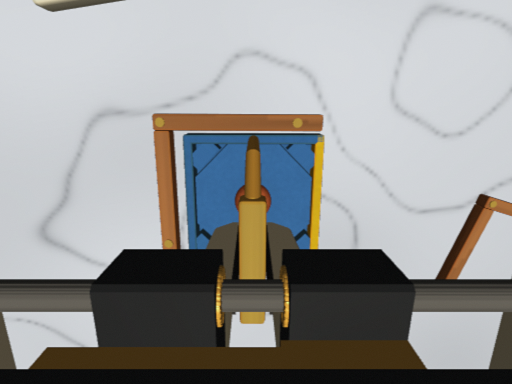

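Call:
arm_command --deltas '[[[0.01,0.06,-0.05],0,8],[[0.01,0.08,-0.02],0,8],[[0.01,0.08,0],0,8],[[0.01,0.08,0],0,8],[[0.01,0.05,0],0,8],[[0,0.02,0],0,8]]'

```text
time: 8.67
tcp_pos: [0.5685, 0.0391, 0.301]
tcp_rot: [0.051, 0.708, -0.703, -0.046]
force: [-1.2, -1.6, -2.1]
width: 0.0134
```

```bash
python3 st.py; python3 look.py 7; python3 gap.py 7
```

```text
8.6667 grasp [0.5697 0.0402 0.134 ] zang -97.88009895631849 tilt [ 0.0076  0.007  -0.9999] F [-1.19 -1.63 -2.06] T [-0.29  0.03 -0.04] w 0.013377363350367703
wood [ 162  114  171  136 4704] dish (np.int32(183), np.int32(133), np.int32(135), np.int32(115))
dish far yaw -7.91 rms 0.0003
fence far(outer) yaw -8.74 rms 0.0002
dish left yaw -8.46 rms 0.0003
fence left(outer) yaw -8.14 rms 0.0003
gap far 0.0016825267 gap left 0.0038864606
```

Call:
arm_command --deltas '[[[0.04,-0.005,-0.01],0,8],[[0.03,-0.004,0],0,8],[[0,0,0],0,8]]'

```text
time: 9.02
tcp_pos: [0.5703, 0.0389, 0.3012]
tcp_rot: [0.051, 0.708, -0.703, -0.046]
force: [0.4, 1.8, -3.5]
width: 0.0139
```

```bash
python3 st.py
```

```text
9.0167 grasp [0.5716 0.0402 0.1343] zang -97.86251462756728 tilt [ 0.0078  0.0077 -0.9999] F [ 0.45  1.79 -3.5 ] T [0.11 0.07 0.  ] w 0.013864636020710301
```

Call:
arm_command --deltas '[[[0.03,-0.004,-0.02],0,8],[[0.03,-0.004,0],0,8]]'

```text
time: 9.18
tcp_pos: [0.5717, 0.0389, 0.3016]
tcp_rot: [0.051, 0.709, -0.702, -0.046]
force: [-1.4, 1.1, -2.9]
width: 0.0136
```

Call:
arm_command --deltas '[[[0.03,-0.004,-0.01],0,8],[[0,0,0],0,8]]'

```text
time: 9.35
tcp_pos: [0.5725, 0.039, 0.3017]
tcp_rot: [0.051, 0.709, -0.702, -0.046]
force: [-4.1, -0.1, -0.9]
width: 0.0138
```

```bash
python3 st.py; python3 look.py 8; python3 gap.py 8
```

```text
9.35 grasp [0.5736 0.0405 0.1347] zang -97.85192978589693 tilt [ 0.0071  0.0092 -0.9999] F [-4.06 -0.1  -0.93] T [-0.    0.59 -0.05] w 0.013810199422461701
wood [ 164  119  170  131 4549] dish (np.int32(184), np.int32(136), np.int32(69), np.int32(112))
dish far yaw -7.87 rms 0.0
fence far(outer) yaw -7.9 rms 0.0
dish left yaw -8.43 rms 0.0003
fence left(outer) yaw -8.18 rms 0.0003
gap far -0.00027299556 gap left 0.002781743
```

View pics/scene8.png

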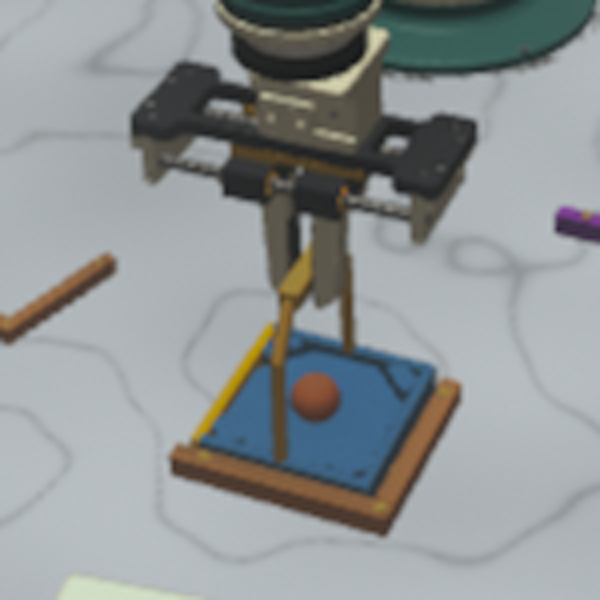

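The far fence is touching (gap about 0, -4 N). Next is the last 2–3 mm left, in small steps.

Call:
arm_command --deltas '[[[0.01,0.04,-0.03],0,8],[[0.01,0.04,-0.01],0,8],[[0,0.02,0],0,8]]'

```text
time: 9.7
tcp_pos: [0.5728, 0.0405, 0.302]
tcp_rot: [0.051, 0.708, -0.703, -0.046]
force: [-3.3, -1.5, -2.3]
width: 0.0138
```

```bash
python3 st.py; python3 look.py 9; python3 gap.py 9
```

```text
9.7 grasp [0.574  0.0415 0.135 ] zang -97.88990931888138 tilt [ 0.0071  0.0059 -1.    ] F [-3.27 -1.47 -2.32] T [-0.46  0.55 -0.09] w 0.01380324440200645
wood [ 165  119  170  131 4506] dish (np.int32(184), np.int32(136), np.int32(68), np.int32(112))
dish far yaw -7.91 rms 0.0
fence far(outer) yaw -7.93 rms 0.0
dish left yaw -8.54 rms 0.0003
fence left(outer) yaw -8.13 rms 0.0003
gap far -0.000278119 gap left 0.0024864734
```

Call:
arm_command --deltas '[[[0.01,0.05,-0.05],0,8],[[0.01,0.04,-0.03],0,8],[[0,0.03,-0.02],0,8]]'

```text
time: 10.05
tcp_pos: [0.5732, 0.0425, 0.3022]
tcp_rot: [0.052, 0.707, -0.704, -0.046]
force: [-5.3, -4.0, 2.6]
width: 0.0134
```

```bash
python3 st.py; python3 look.py 10; python3 gap.py 10
```

```text
10.05 grasp [0.5745 0.0429 0.1352] zang -97.93217523786282 tilt [ 0.0078  0.0027 -1.    ] F [-5.26 -4.01  2.57] T [-0.91  1.13 -0.01] w 0.013400179539293244
wood [ 166  120  170  130 4344] dish (np.int32(184), np.int32(137), np.int32(69), np.int32(111))
dish far yaw -7.98 rms 0.0
fence far(outer) yaw -7.99 rms 0.0
dish left yaw -8.62 rms 0.0002
fence left(outer) yaw -8.16 rms 0.0003
gap far -0.00024234256 gap left 0.0016149117
```

```bash
python3 - <<'E'
import cv2
p=cv2.imread("pics/wrist10.png");cv2.imwrite("pics/w10c.png",cv2.resize(p[100:260,140:340],None,fx=3.7,fy=3.7,interpolation=cv2.INTER_CUBIC))
E
```

```text
(no output)
```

View pics/w10c.png

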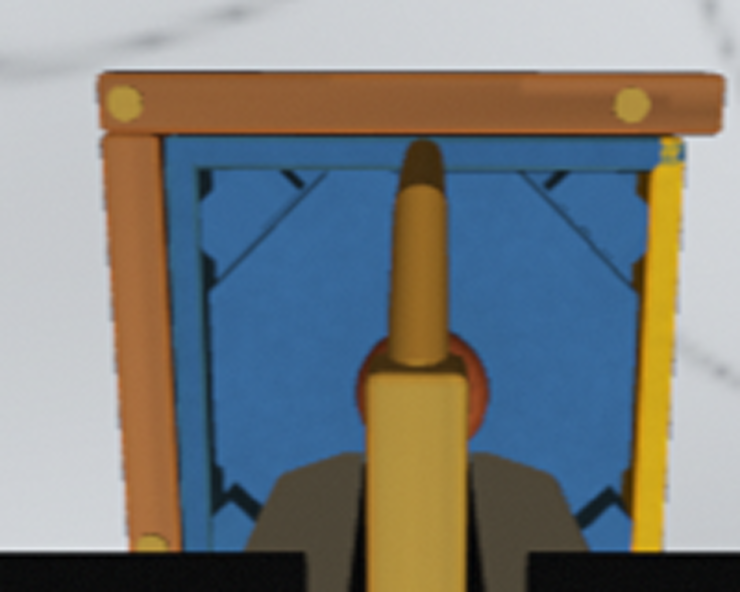

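View pics/scene10.png

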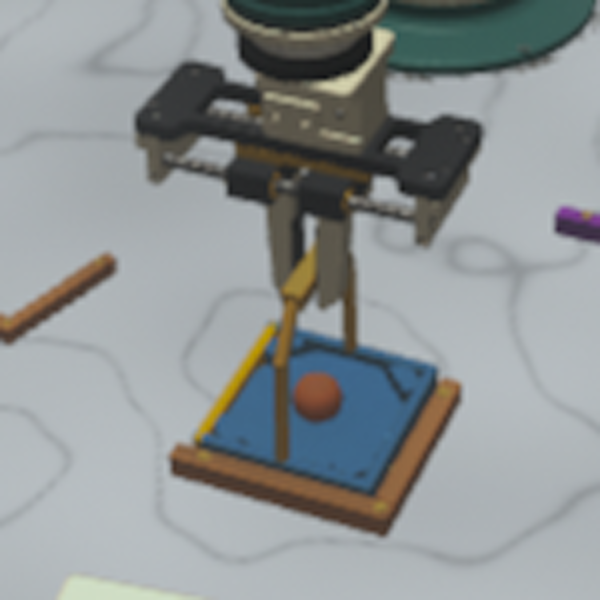

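Call:
arm_command --deltas '[[[0.01,0.04,-0.04],0.02,8],[[0,0.04,-0.03],0.02,8]]'

```text
time: 10.32
tcp_pos: [0.5733, 0.0435, 0.3024]
tcp_rot: [0.05, 0.706, -0.705, -0.045]
force: [-8.1, -7.2, 8.8]
width: 0.014
```

Call:
arm_command --deltas '[[[0,0.03,-0.02],0.02,8],[[0,0.02,-0.02],0,8]]'

```text
time: 10.48
tcp_pos: [0.5732, 0.0439, 0.3024]
tcp_rot: [-0.05, -0.705, 0.706, 0.044]
force: [-6.1, -5.1, 6.0]
width: 0.0138
```

```bash
python3 st.py; python3 look.py 11; python3 gap.py 11
```

```text
10.4833 grasp [0.5745 0.0435 0.1354] zang -97.64113598558316 tilt [ 0.0078 -0.0026 -1.    ] F [-6.1  -5.05  6.03] T [-0.9   1.33 -0.19] w 0.013789927129983972
wood [ 167  119  169  131 4385] dish (np.int32(184), np.int32(136), np.int32(69), np.int32(112))
dish far yaw -10.44 rms 0.0002
fence far(outer) yaw -8.78 rms 0.0003
dish left yaw -8.42 rms 0.0002
fence left(outer) yaw -8.08 rms 0.0003
gap far -7.4148025e-05 gap left 0.0015765761
```

```bash
python3 - <<'E'
from g import *
s=r.read_state();C=cam("wrist",s);img=cv2.imread("pics/wrist11.png");hsv=cv2.cvtColor(img,cv2.COLOR_BGR2HSV)
for v in (150,165,180,195,210,220):
    row=hsv[v].astype(int)
    wood=np.nonzero((row[:,0]<19)&(row[:,1]>90)&(np.arange(512)<200)&(np.arange(512)>140))[0]
    blue=np.nonzero((row[:,0]>95)&(row[:,0]<125)&(row[:,1]>80))[0]; yel=np.nonzero((row[:,0]>19)&(row[:,0]<36)&(row[:,1]>100)&(np.arange(512)>290))[0]
    ey=np.array([.141,.99]);f=lambda u,z:(plane(C,[[u,v]],z)[0,:2]@ey*1000).round(1)
    print(v,wood.min(),wood.max(),blue.min(),yel.max(),"outer",f(wood.min()-.5,.018),"woodin",f(wood.max()+.5,.018),"dishL",f(blue.min()-.5,.024),"dishR",f(yel.max()+.5,.024),[list(x) for x in row[wood.max()-1:wood.max()+4]])
E
```

```text
150 168 183 185 324 outer 197.1 woodin 183.2 dishL 181.0 dishR 61.9 [[np.int64(14), np.int64(179), np.int64(158)], [np.int64(13), np.int64(187), np.int64(128)], [np.int64(5), np.int64(46), np.int64(67)], [np.int64(103), np.int64(127), np.int64(104)], [np.int64(104), np.int64(153), np.int64(133)]]
165 169 184 186 323 outer 197.1 woodin 183.0 dishL 180.8 dishR 61.9 [[np.int64(13), np.int64(178), np.int64(153)], [np.int64(13), np.int64(180), np.int64(112)], [np.int64(107), np.int64(72), np.int64(71)], [np.int64(103), np.int64(150), np.int64(121)], [np.int64(104), np.int64(158), np.int64(137)]]
180 170 185 186 322 outer 197.0 woodin 182.8 dishL 181.4 dishR 61.8 [[np.int64(13), np.int64(179), np.int64(144)], [np.int64(12), np.int64(153), np.int64(90)], [np.int64(105), np.int64(95), np.int64(83)], [np.int64(103), np.int64(155), np.int64(128)], [np.int64(105), np.int64(161), np.int64(141)]]
195 171 185 187 321 outer 197.0 woodin 183.5 dishL 181.2 dishR 61.8 [[np.int64(14), np.int64(175), np.int64(163)], [np.int64(13), np.int64(180), np.int64(139)], [np.int64(174), np.int64(17), np.int64(76)], [np.int64(102), np.int64(139), np.int64(119)], [np.int64(104), np.int64(158), np.int64(134)]]
210 172 186 188 503 outer 197.0 woodin 183.2 dishL 181.0 dishR -102.7 [[np.int64(14), np.int64(176), np.int64(162)], [np.int64(13), np.int64(180), np.int64(129)], [np.int64(110), np.int64(64), np.int64(72)], [np.int64(103), np.int64(153), np.int64(123)], [np.int64(104), np.int64(160), np.int64(139)]]
220 173 186 188 319 outer 196.6 woodin 183.7 dishL 181.5 dishR 62.1 [[np.int64(14), np.int64(171), np.int64(163)], [np.int64(13), np.int64(182), np.int64(144)], [np.int64(9), np.int64(90), np.int64(93)], [np.int64(104), np.int64(122), np.int64(107)], [np.int64(104), np.int64(157), np.int64(133)]]
```

Call:
arm_command --deltas '[[[0,0.04,0.03],0.02,8],[[0,0.05,0],0.02,8],[[0,0.04,0],0,8]]'

```text
time: 10.83
tcp_pos: [0.573, 0.0468, 0.3025]
tcp_rot: [-0.048, -0.704, 0.707, 0.043]
force: [-5.5, -6.6, 5.4]
width: 0.014
```

```bash
python3 st.py; python3 look.py 12; python3 gap.py 12
```

```text
10.8333 grasp [0.5741 0.0461 0.1355] zang -97.43287646802156 tilt [ 0.0066 -0.0038 -1.    ] F [-5.45 -6.61  5.38] T [-1.4   1.   -0.18] w 0.014047112821546632
wood [ 170  118  169  132 4171] dish (np.int32(185), np.int32(135), np.int32(70), np.int32(113))
dish far yaw -10.29 rms 0.0002
fence far(outer) yaw -7.5 rms 0.0
dish left yaw -8.22 rms 0.0002
fence left(outer) yaw -8.17 rms 0.0003
gap far 1.8395949e-06 gap left -7.774535e-06
```

Both gaps now read 0 and the edges are parallel. I hold still.

Call:
arm_command --deltas '[[[0,0.01,0],0,8],[[0,0,0],0,8],[[0,0,0],0,8],[[0,0,0],0,8],[[0,0,0],0,8],[[0,0,0],0,8]]'

```text
time: 11.43
tcp_pos: [0.5731, 0.0468, 0.3024]
tcp_rot: [-0.048, -0.704, 0.708, 0.044]
force: [-3.3, -2.3, 0.9]
width: 0.0138
```

```bash
python3 st.py; python3 look.py 13; python3 gap.py 13;  python3 - <<'E'
import cv2
p=cv2.imread("pics/wrist13.png");cv2.imwrite("pics/w13c.png",cv2.resize(p[100:260,140:340],None,fx=3.7,fy=3.7,interpolation=cv2.INTER_CUBIC))
E
```

```text
11.4333 grasp [0.5741 0.0458 0.1354] zang -97.44553690486406 tilt [ 0.0063 -0.0059 -1.    ] F [-3.31 -2.29  0.95] T [-0.6   0.69 -0.18] w 0.013763968971148158
wood [ 169  118  169  132 4188] dish (np.int32(185), np.int32(135), np.int32(69), np.int32(113))
dish far yaw -10.16 rms 0.0002
fence far(outer) yaw -7.51 rms 0.0003
dish left yaw -8.38 rms 0.0002
fence left(outer) yaw -8.12 rms 0.0003
gap far 0.00015275537 gap left -7.362351e-05
```

View pics/w13c.png

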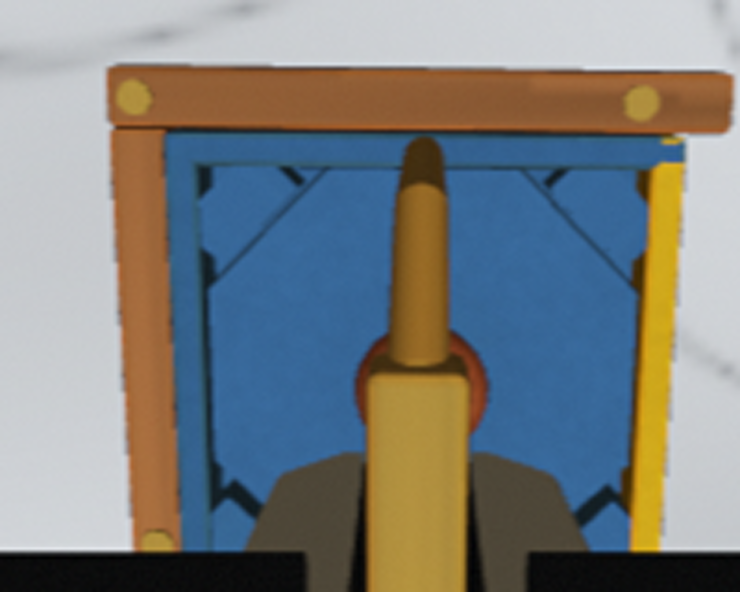

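View pics/scene13.png

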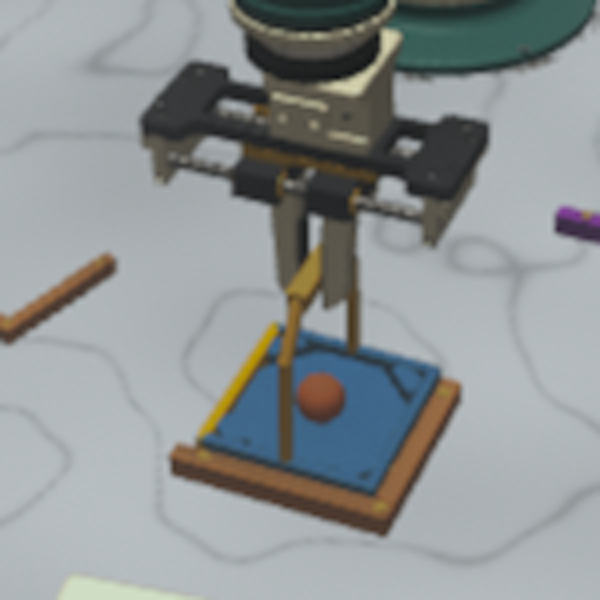

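Call:
arm_command --deltas '[[[0,0,-0.06],0,8],[[0,0,-0.04],0,8],[[0,0,-0.02],0,8],[[0,0,0],0,8],[[0,0,0],0,8],[[0,0,0],0,8]]'

```text
time: 12.03
tcp_pos: [0.5731, 0.0465, 0.3023]
tcp_rot: [-0.049, -0.703, 0.708, 0.043]
force: [-3.2, -3.8, 0.9]
width: 0.0138
```

```bash
python3 st.py; python3 look.py 14; python3 gap.py 14;  python3 - <<'E'
from h import *
C=cam("wrist");W=pts(C,np.load("pics/wrist14.npy"))
for n,(u,v) in dict(farL=(195,139),farR=(310,140),left=(190,200),right=(318,200),right2=(316,235),left2=(192,235),fenceF=(250,127),fenceL=(178,200),ledge=(360,150)).items(): print(n,W[v-1:v+2,u-1:u+2,2].ravel().round(4))
E
```

```text
12.0333 grasp [0.5744 0.0454 0.1353] zang -97.47044284817098 tilt [ 0.0081 -0.0066 -0.9999] F [-3.19 -3.76  0.94] T [-0.56  0.85 -0.16] w 0.013773188846269966
wood [ 168  119  170  131 4192] dish (np.int32(184), np.int32(136), np.int32(68), np.int32(112))
dish far yaw -7.56 rms 0.0
fence far(outer) yaw -7.54 rms 0.0
dish left yaw -8.24 rms 0.0003
fence left(outer) yaw -8.16 rms 0.0002
gap far -0.00024206101 gap left 1.0333402e-05
farL [0.0244 0.023  0.0243 0.0234 0.0229 0.0218 0.0238 0.0237 0.0234]
farR [0.025  0.0243 0.0249 0.0245 0.025  0.0249 0.0248 0.0254 0.0248]
left [0.0245 0.0232 0.024  0.0232 0.0246 0.0249 0.024  0.0242 0.0238]
right [0.0263 0.026  0.0274 0.0262 0.0259 0.0263 0.0254 0.2824 0.027 ]
right2 [0.0271 0.0278 0.0259 0.0277 0.0253 0.0278 0.0264 0.0264 0.0266]
left2 [0.0265 0.0258 0.0258 0.0272 0.0256 0.0241 0.0246 0.0252 0.0251]
fenceF [0.0174 0.0172 0.0174 0.0182 0.0167 0.0165 0.0183 0.0186 0.0177]
fenceL [0.0167 0.0178 0.0171 0.0174 0.0176 0.0171 0.0165 0.0175 0.0178]
ledge [-0.0016 -0.0008  0.0002 -0.0009 -0.0005 -0.0014 -0.0007 -0.0001 -0.0007]
```

Depth shows the right rim about 2 mm higher than the left, because the dish has taken on a small tool tilt. I let go briefly so the dish settles flat, then grip it again.

Call:
arm_command --deltas '[[[0,0,-0.03],0,15],[[0,0,-0.01],0,17],[[0,0,0],0,22],[[0,0,0],0,30],[[0,0,0],0,30],[[0,0,0],0,30]]'

```text
time: 12.63
tcp_pos: [0.5738, 0.0471, 0.3018]
tcp_rot: [-0.05, -0.704, 0.707, 0.041]
force: [-0.5, -0.2, 0.4]
width: 0.0295
```

```bash
python3 st.py; python3 look.py 15; python3 gap.py 15;  cat > rim.py <<'E'
import sys
from h import *
C=cam("wrist");k=sys.argv[1];W=pts(C,np.load(f"pics/wrist{k}.npy"))
for n,(u,v) in dict(farL=(195,139),farR=(310,140),left=(190,200),right=(318,200),right2=(316,235),left2=(192,235),fenceF=(250,127),fenceL=(178,200),ledge=(360,150)).items(): print(n,np.median(W[v-2:v+3,u-1:u+2]).round(4) if 0 else np.median(W[v-2:v+3,u-1:u+2,2]).round(4))
p=cv2.imread(f"pics/wrist{k}.png")
hsv=cv2.cvtColor(p,cv2.COLOR_BGR2HSV);b=(W[...,2]>.13)&(W[...,2]<.15)&(abs(W[...,0]-.57)<.07)&(abs(W[...,1]-.045)<.05)&(cv2.inRange(hsv,(15,90,60),(35,255,255))>0)
v,u=np.nonzero(b);q=plane(C,np.c_[u,v],.14)[:,:2];print("bar",len(q),cv2.minAreaRect(q.astype(np.float32)))
cv2.imwrite(f"pics/w{k}c.png",cv2.resize(p[100:330,120:380],None,fx=2.5,fy=2.5,interpolation=cv2.INTER_CUBIC))
E
python3 rim.py 15
```

```text
12.6333 grasp [0.5758 0.0462 0.1348] zang -97.4205945675767 tilt [ 0.012  -0.005  -0.9999] F [-0.49 -0.25  0.45] T [ 0.06  0.02 -0.  ] w 0.029513955261036895
wood [ 170  121  169  129 4239] dish (np.int32(186), np.int32(138), np.int32(134), np.int32(110))
dish far yaw -8.41 rms 0.0002
fence far(outer) yaw -8.36 rms 0.0002
dish left yaw -7.67 rms 0.0003
fence left(outer) yaw -8.23 rms 0.0003
gap far -8.4831496e-05 gap left 0.0005413145
farL 0.0222
farR 0.0227
left 0.0235
right 0.0238
right2 0.0236
left2 0.0234
fenceF 0.0173
fenceL 0.0173
ledge -0.0004
bar 2423 ((0.569085955619812, 0.04161350429058075), (0.062175970524549484, 0.05820620432496071), 30.734968185424805)
```

View pics/w15c.png

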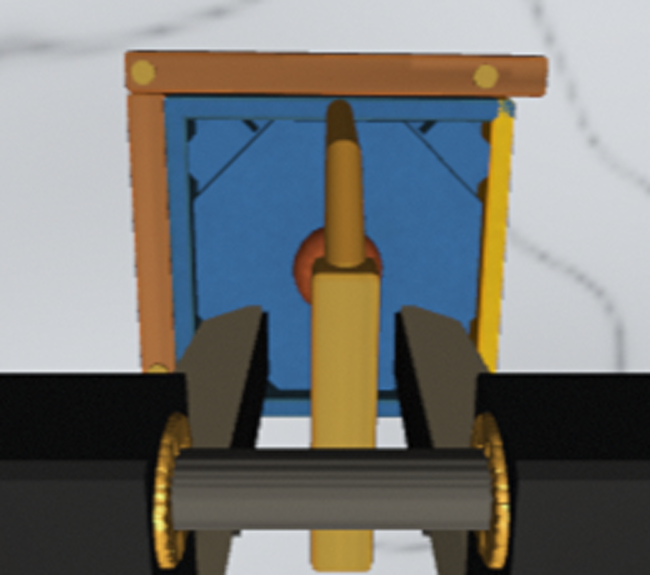

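The dish is now flat (rim about 23.5 mm all round) and flush (gaps -0.1 and 0.5 mm). The fingers sit about 3 mm too far left, so I centre them and grip again.

Call:
arm_command --deltas '[[[-0.02,-0.12,-0.03],0,30],[[0,0,0],0,24],[[0,0,0],0,20],[[0,0,0],0,17],[[0,0,-0.02],0,15],[[0,0,0],0,8],[[0,0,0],0,8],[[0,0,0],0,8]]'

```text
time: 13.4
tcp_pos: [0.5732, 0.0437, 0.3003]
tcp_rot: [-0.05, -0.704, 0.707, 0.041]
force: [0.1, 1.3, 0.9]
width: 0.0137
```

```bash
python3 st.py; python3 look.py 16; python3 gap.py 16; python3 rim.py 16
```

```text
13.4 grasp [0.5752 0.043  0.1333] zang -97.427258654382 tilt [ 0.0119 -0.0047 -0.9999] F [0.09 1.27 0.95] T [ 0.02  0.02 -0.02] w 0.013693325389281096
wood [ 166  120  170  130 4338] dish (np.int32(182), np.int32(138), np.int32(70), np.int32(110))
dish far yaw -7.5 rms 0.0
fence far(outer) yaw -7.49 rms 0.0
dish left yaw -7.97 rms 0.0003
fence left(outer) yaw -8.2 rms 0.0003
gap far -0.00031310762 gap left 0.0009674019
farL 0.0218
farR 0.0225
left 0.0232
right 0.0233
right2 0.0231
left2 0.0234
fenceF 0.0173
fenceL 0.0173
ledge -0.0008
bar 2502 ((0.5693496465682983, 0.04315115511417389), (0.013519913889467716, 0.07396668195724487), 81.89239501953125)
```

Call:
arm_command --deltas '[[[0,0,0.06],0,8],[[-0.02,-0.02,0.1],0,8],[[-0.02,-0.02,0.15],0,8],[[-0.02,-0.02,0.2],0,8],[[0,0,0.2],0,8],[[0,0,0.2],0,8],[[0,0,0.2],0,8],[[0,0,0.2],0,8],[[0,0,0.2],0,8]]'

```text
time: 14.25
tcp_pos: [0.5709, 0.042, 0.3395]
tcp_rot: [-0.049, -0.704, 0.707, 0.043]
force: [0.5, -0.1, -4.9]
width: 0.0134
```

```bash
python3 st.py; python3 look.py 17
```

```text
14.25 grasp [0.5723 0.0412 0.1725] zang -97.4249974867906 tilt [ 0.0079 -0.0049 -1.    ] F [ 0.46 -0.07 -4.88] T [ 0.04 -0.01 -0.02] w 0.013377029244882105
```

View pics/scene17.png

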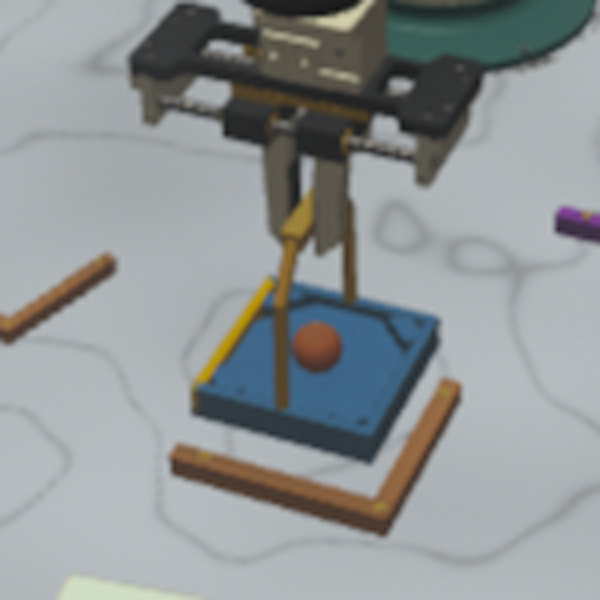

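View pics/wrist17.png

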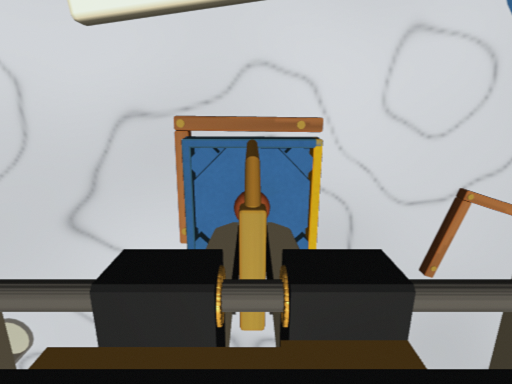

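The dish is airborne and level, with the ball centred (scene crop 317,346). I continue to about 80 mm, then turn.

Call:
arm_command --deltas '[[[0,0,0.12],0,8],[[0,0,0.2],0,8],[[0,0,0.22],0,8],[[0,0,0.22],0,8],[[0,0,0.22],0,8],[[0,0,0.22],0,8],[[0,0,0.2],0,8],[[0,0,0.14],0,8],[[0,0,0.06],0.05,8],[[0,0,0],0.1,8]]'

```text
time: 15.18
tcp_pos: [0.5709, 0.0421, 0.3845]
tcp_rot: [-0.043, -0.704, 0.707, 0.037]
force: [0.8, 0.3, -4.5]
width: 0.0138
```

Call:
arm_command --deltas '[[[0,0,0],0.2,8],[[0,0,0],0.3,8],[[0,0,0],0.4,8],[[0,0,0],0.4,8],[[0,0,0],0.4,8],[[0,0,0],0.4,8],[[0,0,0],0.4,8],[[0,0,0],0.4,8],[[0,0,0],0.4,8],[[0,0,0],0.4,8]]'

```text
time: 16.02
tcp_pos: [0.5707, 0.0421, 0.3811]
tcp_rot: [0.105, -0.698, 0.7, -0.109]
force: [0.0, -0.1, -5.0]
width: 0.0138
```

```bash
python3 st.py; python3 look.py 18;python3 -c "
from h import *;print(r.read_state()['joint_pos'])"
```

```text
16.0167 grasp [0.5718 0.0418 0.2141] zang -72.5373533535349 tilt [ 0.0061 -0.0013 -1.    ] F [ 0.02 -0.09 -5.03] T [ 0.02 -0.06  0.01] w 0.013806180186704164
[ 2.92234422e-02 -1.02277288e-01  1.69912254e+00 -1.48544430e-03
  1.53866334e+00  1.29686362e+00]
```

View pics/scene18.png

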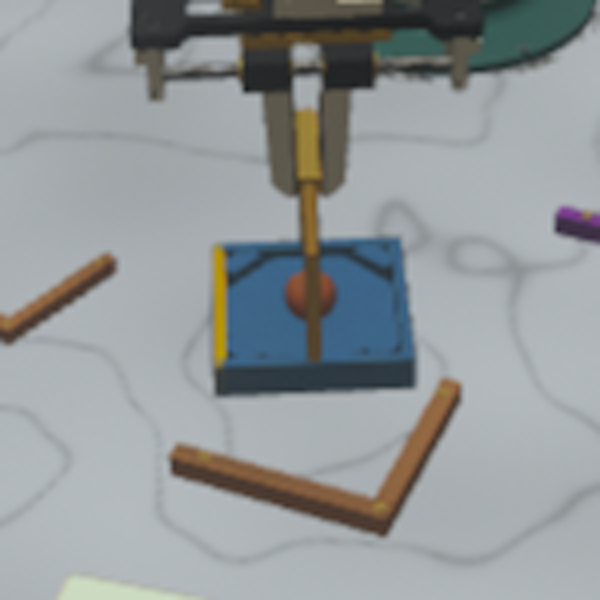

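Call:
arm_command --deltas '[[[0,0,0.02],0.4,8],[[0,0,0.02],0.45,8],[[0,0,0.02],0.45,8],[[0,0,0.02],0.45,8],[[0,0,0.02],0.45,8],[[0,0,0.02],0.45,8],[[0,0,0.02],0.45,8],[[0,0,0.02],0.45,8],[[0,0,0.02],0.45,8],[[0,0,0.02],0.45,8]]'

```text
time: 16.95
tcp_pos: [0.5706, 0.0421, 0.3839]
tcp_rot: [0.267, -0.654, 0.654, -0.269]
force: [-0.3, 0.4, -5.4]
width: 0.0136
```

Call:
arm_command --deltas '[[[0,0,0.02],0.45,8],[[0,0,0.02],0.45,8],[[0,0,0.02],0.45,8],[[0,0,0.02],0.45,8],[[0,0,0.02],0.45,8],[[0,0,0.02],0.45,8],[[0,0,0.02],0.45,8],[[0,0,0.02],0.45,8],[[0,0,0.02],0.45,8],[[0,0,0.02],0.4,8]]'

```text
time: 17.78
tcp_pos: [0.5705, 0.0421, 0.3869]
tcp_rot: [-0.416, 0.573, -0.571, 0.416]
force: [0.6, -0.2, -4.2]
width: 0.0136
```

```bash
python3 st.py
```

```text
17.7833 grasp [0.5704 0.0424 0.2199] zang -17.945217122109447 tilt [-9.0e-04  1.7e-03 -1.0e+00] F [ 0.65 -0.17 -4.19] T [ 0.02 -0.06 -0.02] w 0.013639765123763276
```

Call:
arm_command --deltas '[[[0,0,0],0.4,8],[[0,0,0],0.4,8],[[0,0,0],0.35,8],[[0,0,0],0.25,8],[[0,0,0],0.15,8],[[0,0,0],0.05,8],[[0,0,0],0,8],[[0,0,0],0,8]]'

```text
time: 18.45
tcp_pos: [0.5705, 0.0421, 0.3855]
tcp_rot: [-0.464, 0.535, -0.533, 0.463]
force: [0.2, 1.0, -4.5]
width: 0.0137
```

```bash
python3 st.py; python3 look.py 19
```

```text
18.45 grasp [0.5699 0.0423 0.2186] zang -8.163263226287945 tilt [-0.0032  0.0016 -1.    ] F [ 0.17  1.02 -4.48] T [-0.02 -0.12 -0.06] w 0.013704316078327238
```

View pics/scene19.png

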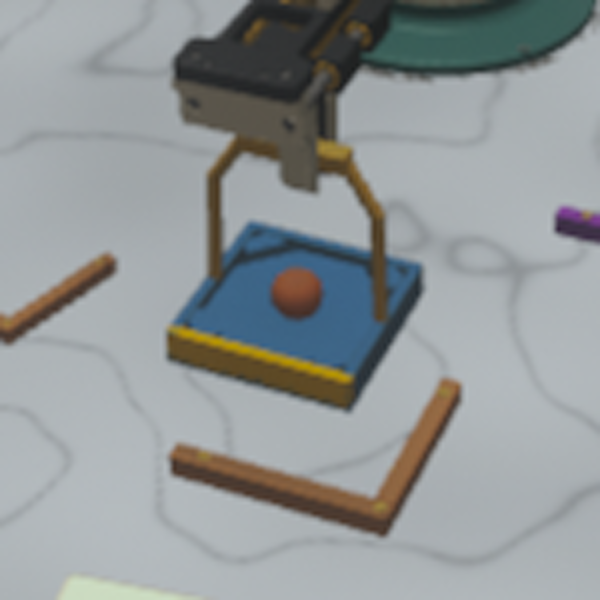

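View pics/wrist19.png

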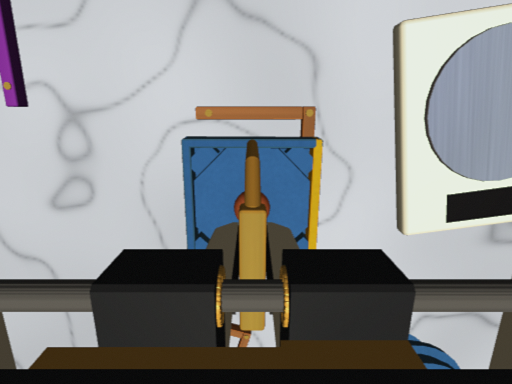

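```bash
python3 - <<'E'
from m import *
s=r.read_state();C=cam("wrist",s);img=cv2.imread("pics/wrist19.png");W=pts(C,np.load("pics/wrist19.npy"))
z=.109
hsv=cv2.cvtColor(img,cv2.COLOR_BGR2HSV)
m=((cv2.inRange(hsv,(95,80,30),(125,255,255))|cv2.inRange(hsv,(20,100,80),(35,255,255)))>0)
for n,sl in dict(far=(slice(141,146),slice(195,240)),far2=(slice(141,146),slice(265,310)),left=(slice(160,235),slice(187,191)),right=(slice(160,230),slice(315,318))).items():
    print(n,np.median(W[sl].reshape(-1,3),0).round(4))
P=W[140:240,185:320].reshape(-1,3)
k=np.r_[W[141:146,195:240].reshape(-1,3),W[141:146,265:310].reshape(-1,3),W[160:235,187:191].reshape(-1,3),W[160:230,315:318].reshape(-1,3)]
k=k[abs(k[:,2]-np.median(k[:,2]))<.006]
A=np.linalg.lstsq(np.c_[k[:,:2],np.ones(len(k))],k[:,2],rcond=None)[0];print("slopes deg",np.degrees(A[:2]).round(2),"rim z",np.median(k[:,2]))
e=np.array([[u,np.nonzero(m[120:160,u])[0].min()+119.5] for u in range(195,310)]);q=plane(C,e,z)[:,:2];d=linefit(q);a=np.degrees(np.arctan2(d[1][1],d[1][0]));print("dish edge ang",a,"(expect -8 mod 90)")
rb=cv2.inRange(hsv[180:250,220:290],(0,120,60),(13,255,255));v,u=np.nonzero(rb);print("ball",u.mean()+220,v.mean()+180)
# bystanders via top before/after
t,D=r.capture("top");cv2.imwrite("pics/top19.png",t);a=cv2.imread("pics/top0.png")
sc=cv2.imread("pics/full19.png");s0=cv2.imread("pics/scene0.png");df=cv2.absdiff(sc,s0).max(2);df[:,190:350]=0;print("scene diff px outside dish zone",(df>60).sum())
cv2.imwrite("pics/full19b.png",sc)
E
python3 st.py
```

```text
far [0.5466 0.0908 0.1086]
far2 [0.6048 0.0823 0.1082]
left [0.5135 0.0482 0.1092]
right [0.6249 0.0346 0.1084]
slopes deg [-0.46 -0.37] rim z 0.10864650240373286
dish edge ang -8.195199 (expect -8 mod 90)
ball 249.5 203.3090909090909
scene diff px outside dish zone 1662
18.6 grasp [0.57   0.0424 0.2186] zang -8.13320170735916 tilt [-0.003   0.0015 -1.    ] F [ 0.47 -0.25 -4.56] T [-0.   -0.11  0.06] w 0.013813762202927633
```

View pics/top19.png

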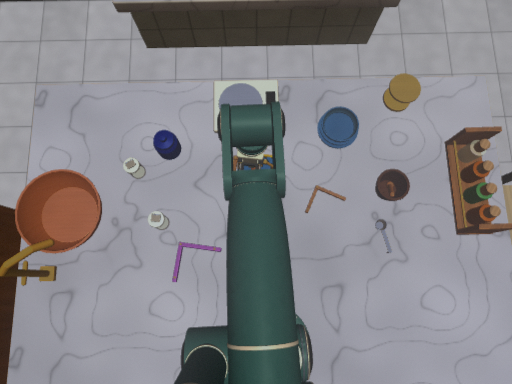

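The dish is level (slopes ≤ 0.5°), its underside is about 85 mm up, and its edge is parallel to the fence (-8.2°). The ball is centred and the bystanders are where they started. I hand it in.

```bash
python3 -c "
from bench import r
print(r.job_done())"
```

```text
the job is handed in; nothing more can be done
None
```

I slid the blue dish by its handle into the larger brown corner guide and lifted it straight up. About 85 mm above the ledge I turned it a quarter turn anticlockwise and handed the job in still gripped, at about 19 s of the 64 s allowed. `job_done` gave no verdict.

**In the guide:** while pushed into the corner, the dish took on about 1° of tilt, with its right rim roughly 2 mm high. I let go so it settled flat. The gaps then read -0.1 mm at the far fence and 0.5 mm at the left, and after regripping -0.3 mm and 1.0 mm. The highest force reading I saw while pushing was about 14 N.

**In the air:**
- **Orientation:** the yellow edge faces the far fence. The dish edge read -8.2°, against the guide's -8.2°.
- **Level:** rim slopes were within 0.5°.
- **Position:** the dish was within about 6 mm sideways of its place in the guide.
- **Ball:** it looked centred in the wrist and scene pictures; I did not measure its offset from the dish's middle.
- **Bystanders:** the top view showed none of them moved. This was by eye, because the scene-image difference also picked up the arm and so settled nothing.

**Readings that disagreed:**
- The far-edge angle from the wrist camera jumped to about -10° in three views where few edge pixels were visible. The left edge read -8.2° to -8.4° in the same views, so I relied on that one.
- The guide's position differed by about 2 mm between the top and wrist views, so the final fit relied on contact force and measured gaps.

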